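# Transfer the test pots to the kiln rack in reverse order

## Robot

A 7-joint arm with a two-finger parallel gripper is mounted at the origin on a cart in front of the work surface, level with it; the furniture and walls round the work are solid. World frame = base frame: x ahead of the robot, y to its left, z up, the work surface at z = 0. Lengths are in m, angles in rad, forces in N, time in s.
With the tool pointing down it reaches from about 0.425 to 0.925 m from the base axis. Payload 6.8 kg.
Tool frame: the origin (TCP) lies at the very end of the fingers, on their centre line; the grasp point (between the pads) lies bot.grip_point_offset behind it (bot.grip_point_offset is the distance from the TCP to the grasp point, in m); z points along the fingers, y is the line along which they close (so a half turn about z gives the same grasp; the last joint's range is limited). The gripper opens to 85 mm and grips with 20 to 120 N. Pads are 22 mm wide; open, the fingers measure 114 mm over their backs; the gripper's body (76 mm by 85 mm) begins 54 mm behind the grasp point. The pads swing forward as they close: fully open they stand 13 mm farther back than shut.
Start: joints at [-1.345, 0.477, 0.022, 1.555, -0.011, 1.109, -0.083], TCP at [0.221, 0.638, 0.231] pointing down, gripper open.
Joint ranges: [-2.96, 2.96], [-0.34, 2.1], [-1.41, 1.46], [0.24, 2.44], [-1.37, 4.51], [0.17, 1.92], [-2.96, 2.96]. Speed limits (rad/s): [2.39, 2.39, 3.14, 3.14, 3.14, 3.14, 3.14].

## Interface

Orientations are given as a unit quaternion [w, x, y, z].
In Python, from station import bot, imaging gives the robot as it stands. The module is installed in compiled form; this text tells all that it offers.
- The arm moves only by the tool carry_out, never from a script. Its argument "targets" is one flat list of numbers, 5 for each row, row after row: the closure in counts, from 0 (fully open) to 255 (shut), then the shift along the world's x, y, z in mm, then the turn about the world's z in degrees. A call has 1 to 20 rows; each row shifts and turns the commanded pose from where the row before left it; what a row does not reach is not made up. A row lasts 1/10 s, in which the tool goes at most 50 mm and 8.59 degrees, less where a joint would pass 70% of its speed; a pose out of reach is approached as far as the arm can. A call is refused whole if a number of a shift passes 50 or a number of a turn 8.59, either way. A call with a gripper value outside its range is refused whole. The fingers move at their own pace and stop on an object; "newtons" is the grip in N (left out, the last holds). Time passes only in rows, so rows that do not move let the fingers close. It gives the time, the measured TCP pose, the force, the opening and the grip force at its end, in the units of the state.
- bot.get_obs(): the state, without advancing time (a new reading comes with each control period).
- imaging.read_camera(name): name is "side" or "top"; returns a dict with "frame" (420x560x3 uint8, red, green, blue), "fov_y" (degrees; the focal length in pixels is half the picture's height over the tangent of half this angle, whatever the lens; pixels are square), "cx", "cy" (the principal point, pixels), "k1" (the pictures are not rectified: a ray, as slopes to the right and down, at radius r is drawn at 1 + k1 r^2 times it, then the intrinsics apply), "pose" (4x4, takes a point from camera to world coordinates). Camera axes: x right, y up, looking along -z (the intrinsics and any distortion apply to the point x, -y, -z); pixel columns grow to the right and rows downward; lengths in m; the calibration is good to about 2 mm. A picture is of the moment at which its call begins. There is no depth.
- bot.hand_in(): hands the job in; it is judged then, once.
The state is a dict: "t": time; "q": joint angles; "joint_vel": joint speeds; "joint_torque": joint torques, N m; "eef_pos": TCP position; "tool_rot": TCP orientation; "contact_force": force on the tool from outside, world axes, zero at the start; "torque": the same for the moment, N m; "gripper_width": opening from 0.0 (shut) to 1.0 (fully open); "grasp_force": force on a finger pad.
Only numpy, scipy, OpenCV 4.12 (cv2) and the standard library are available. Lean on these libraries where they do the work, as an engineer would, in place of code of your own. Each camera call takes 0.05 s, during which the arm holds its last target. There are 200 camera calls.

## Task

Move the row of four terracotta test pots from the wooden drying rack to the pale kiln rack in reverse order: the pot nearest the robot goes into the kiln rack's farthest pocket, the next one into the second farthest, and so on until the farthest pot stands in the nearest pocket. Carry them one at a time straight from rack to rack, never putting one down anywhere else on the way, and set each upright on the floor of its pocket without dropping it or knocking any over. Leave the clay turtle and the red-tipped white bottle where they are.

Things in the scene. Friction and masses are not known exactly. Their poses are not given: they have to be found in the camera images.
- drying_rack: Brown wooden slab 340 x 102 x 18 mm, an edge batten along each long side, left or right of the middle; one pot in each pocket at the start, up to 4 mm off centre. Fixed. Origin: centre of its underside; z up, x along the row, away from the robot (yaw within 0.35 rad), y left. Four 60 x 60 mm pockets, 8 mm deep (floor at z 10 mm, rim 18 mm), centred at x = -0.12 (nearest the robot), -0.04, 0.04, 0.12 m, y = 0. 
- kiln_rack: Off-white refractory slab 350 x 90 x 18 mm on the other side, empty at the start. Fixed. Origin: centre of its underside; z up, x along the row, away from the robot (yaw within 0.35 rad), y left. Four 60 x 60 mm pockets, 8 mm deep (floor at z 10 mm, rim 18 mm), centred at x = -0.12 (nearest the robot), -0.04, 0.04, 0.12 m, y = 0. 
- beaker: Straight-sided beaker, 46 mm across from top to bottom, 84 mm high. Its origin is the centre of its underside, z up along its axis; round about z, so its yaw means nothing. 0.15 kg or so, unglazed terracotta, 4 mm wall, open at the top, foot about 40 mm across. 
- bud_vase: Bud vase with a belly and a narrow neck: 54 mm across at 22 mm above its underside, a straight 30 mm neck from 46 to 80 mm up, 36 mm at the lip; 90 mm high, the tallest. Its origin is the centre of its underside, z up along its axis; round about z, so its yaw means nothing. 0.15 kg or so, unglazed terracotta, 4 mm wall, open at the top, foot about 40 mm across. 
- cup: Cup that widens upward: 48 mm across at 20 mm above its underside, 56 mm at the rim; 64 mm high. Its origin is the centre of its underside, z up along its axis; round about z, so its yaw means nothing. 0.15 kg or so, unglazed terracotta, 4 mm wall, open at the top, foot about 40 mm across. 
- round_jar: Squat round jar: 58 mm across from 26 to 42 mm above its underside, narrowing to 42 mm at the rim; 58 mm high, the lowest. Its origin is the centre of its underside, z up along its axis; round about z, so its yaw means nothing. 0.15 kg or so, unglazed terracotta, 4 mm wall, open at the top, foot about 40 mm across. 
- clay_turtle: Grey-brown clay turtle figure, 72 x 112 x 30 mm, on the table to the left; origin at the centre of its underside. Bystander, loose.
- slip_bottle: White squeeze bottle with a red pointed tip, 60 mm across, 181 mm high, standing beyond the racks; origin at the centre of its underside. Bystander, loose.
Mind the look-alikes: they are no part of the job. Leave any green or turquoise look-alike of the bud_vase alone.

How it is judged:
By the outcome, as a careful person would: the job done as asked, in the order asked, and still so for the second after the job is handed in, with the robot touching nothing.
It also fails if it takes over 128 s, if anything falls off the work surface, if the arm or the gripper's body presses on something with over 40 N, if the wrist force passes 120 N, or if a joint passes its speed limit or range.

## Working session

There is one attempt and no reset: what is moved stays moved. The work goes in short steps, Python scripts to look and compute and a tool call to move; the robot and the scene stay as the last step left them, time stands still between calls to the robot, and variables do not carry over. Pictures are saved under pics/ and viewed, at most 14 in all, crops included, and the job is handed in when it is done.

Besides the shell and the picture viewer there is one more tool, called after "Emit:" in YAML: its name, and indented under it one key for each argument. carry_out: Moves the arm, as the interface text tells. Its arguments: {"type":"object","properties":{"targets":{"type":"array","items":{"type":"number"}},"newtons":{"type":"number"}},"required":["targets"]}

```bash
mkdir -p pics; cat > h.py <<'E'
import numpy as np, cv2
from station import bot, imaging
def shot(n,f=None):
    c=imaging.read_camera(n)
    if f: cv2.imwrite('pics/'+f,c['frame'][:,:,::-1])
    return c
def K(c):
    f=210/np.tan(np.radians(c['fov_y'])/2); return f
def px2w(c,u,v,z):
    f=K(c); d=np.array([(u-c['cx'])/f,(v-c['cy'])/f]); s=d.copy()
    for _ in range(30): s=d/(1+c['k1']*(s@s))
    P=np.array(c['pose']); r=P[:3,:3]@np.array([s[0],-s[1],-1]); o=P[:3,3]
    return o+r*(z-o[2])/r[2]
def w2px(c,p):
    P=np.array(c['pose']); q=P[:3,:3].T@(np.array(p)-P[:3,3]); s=np.array([q[0],-q[1]])/-q[2]
    return s*(1+c['k1']*(s@s))*K(c)+[c['cx'],c['cy']]
E
python3 - <<'E'
from h import *
a=shot('top','top0.png');b=shot('side','side0.png')
for c in(a,b): print({k:v for k,v in c.items() if k!='frame'})
print(bot.grip_point_offset,bot.get_obs())
E
```

```text
{'fov_y': 44.03068667263274, 'cx': 277.5079402748079, 'cy': 210.3954771193944, 'k1': -0.024315388151868914, 'pose': array([[ 0.01851852,  0.98288288, -0.18329839,  0.3281128 ],
       [-0.99980544,  0.01944987,  0.00328439,  0.06603439],
       [ 0.0067933 ,  0.1832019 ,  0.98305184,  1.63556242],
       [ 0.        ,  0.        ,  0.        ,  1.        ]])}
{'fov_y': 47.759360411215326, 'cx': 278.27058642769066, 'cy': 212.84954913644623, 'k1': 0.002673193179238505, 'pose': array([[ 0.88789585,  0.24210882, -0.39118317,  0.13609097],
       [-0.46000796,  0.47795703, -0.74829791, -0.8992122 ],
       [ 0.00579922,  0.84435798,  0.53574805,  0.72068626],
       [ 0.        ,  0.        ,  0.        ,  1.        ]])}
0.0187 {'t': 0.1, 'q': array([-1.34511532,  0.47770649,  0.02232598,  1.55637147, -0.01149124,
        1.10932438, -0.08307799]), 'joint_vel': array([-0.00104477, -0.00201315, -0.00150922, -0.00444782,  0.00177567,
       -0.00096662,  0.00138084]), 'joint_torque': array([ 4.04791135e-03, -5.97762072e+01,  1.61337957e+00, -2.81957871e+01,
        1.28151878e-02,  5.03874835e-03, -2.61614389e-05]), 'eef_pos': array([0.22096548, 0.63722293, 0.230422  ]), 'tool_rot': array([-7.88415985e-05,  1.66086949e-01,  9.86110754e-01, -8.37150545e-04]), 'contact_force': array([ 0.63785461,  0.13111687, -0.06175808]), 'torque': array([-0.00809019, -0.00767846,  0.03128081]), 'grasp_force': 0.0, 'gripper_width': 0.996637892501923}
```

View pics/top0.png

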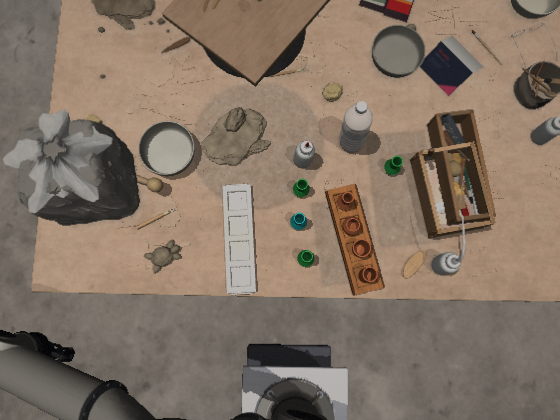

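View pics/side0.png

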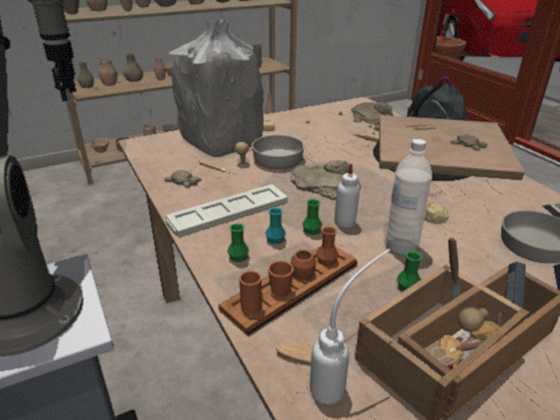

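The kiln rack runs along about (238,190)–(241,285) in the top view. The drying rack runs along (347,195)–(369,280). From near to far the pots are beaker, cup, round jar and bud vase. Green and turquoise vases stand between the racks. I'll enlarge the view next.

```bash
python3 - <<'E'
import cv2
a=cv2.imread('pics/top0.png');b=cv2.imread('pics/side0.png')
cv2.imwrite('pics/topc.png',cv2.resize(a[175:300,215:390],(784,560),interpolation=cv2.INTER_CUBIC))
cv2.imwrite('pics/sidec.png',cv2.resize(b[180:330,160:365],(800,585),interpolation=cv2.INTER_CUBIC))
E
```

```text
(no output)
```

View pics/topc.png

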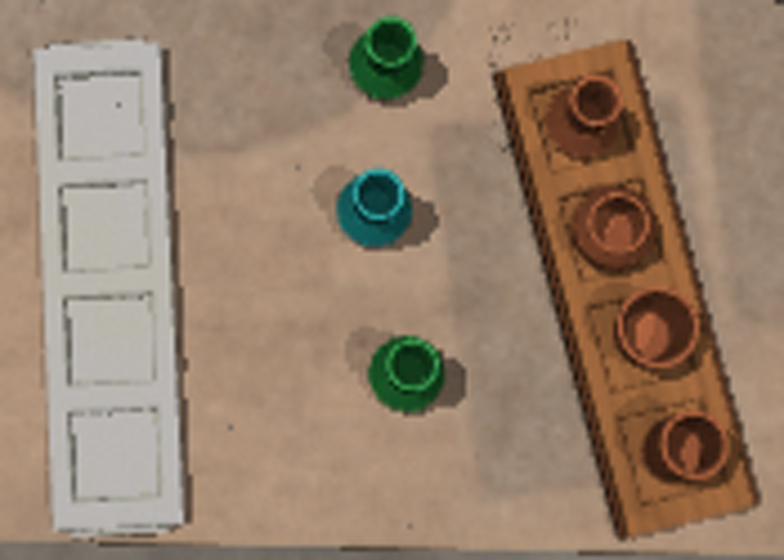

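View pics/sidec.png

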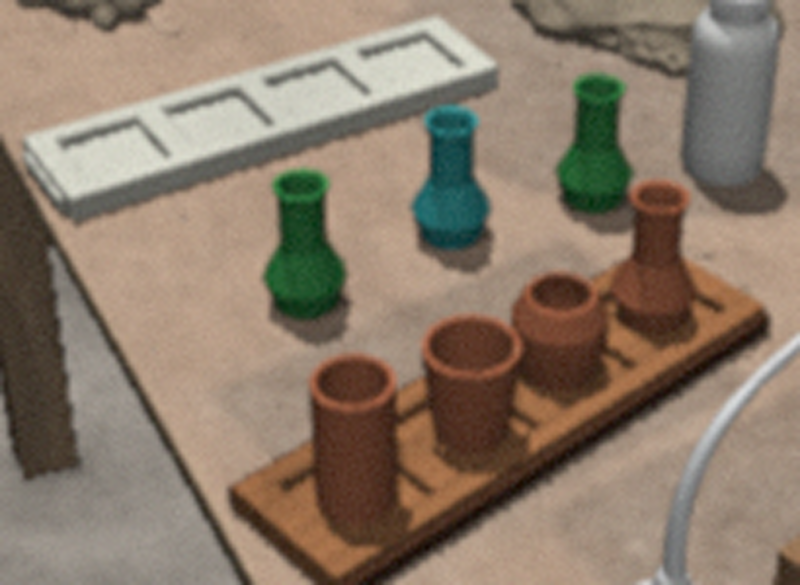

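```bash
cat > m.py <<'E'
from h import *
c=imaging.read_camera('top')
g=lambda u,v,z: px2w(c,215+(u+.5)/4.48-.5,175+(v+.5)/4.48-.5,z)
for n,u,v,z in [('beaker',694,447,.094),('cup',658,328,.074),('jar',618,225,.068),('vase',595,102,.1),('g1',391,42,.09),('g2',378,195,.09),('g3',413,365,.09)]: print(n,g(u,v,z).round(4))
S=[(54,74),(141,71),(145,157),(59,161),(60,185),(148,180),(152,268),(65,272),(64,297),(154,292),(158,382),(68,386),(68,410),(157,407),(161,497),(73,502)]
X=[.12,.04,-.04,-.12]
L=np.array([(X[i//4]+(.03 if i%4<2 else -.03),.03 if i%4 in(0,3) else -.03) for i in range(16)])
W=np.array([g(u,v,.018)[:2] for u,v in S])
def fit(L,W):
    l=L-L.mean(0);w=W-W.mean(0)
    a=np.arctan2((l[:,0]*w[:,1]-l[:,1]*w[:,0]).sum(),(l*w).sum())
    R=np.array([[np.cos(a),-np.sin(a)],[np.sin(a),np.cos(a)]]);t=W.mean(0)-R@L.mean(0)
    print('yaw',np.degrees(a),'org',t,'rms',np.sqrt(((L@R.T+t-W)**2).sum(1).mean())); return R,t
R,t=fit(L,W)
for x in X: print('kiln',x,(R@[x,0]+t).round(4))
D=np.array([(.17,.051),(.17,-.051),(-.17,-.051),(-.17,.051)])
R,t=fit(D,np.array([g(u,v,.018)[:2] for u,v in [(498,74),(632,40),(759,505),(624,538)]]))
for x in X: print('dry',x,(R@[x,0]+t).round(4))
print('slipbottle top',px2w(c,307,146,.181), 'bigbottle',px2w(c,361,107,.3),px2w(c,352,148,0.05))
E
python3 m.py
cat > s.py <<'E'
from h import *
# side-view check of pots: rim centres
c=imaging.read_camera('side')
g=lambda u,v,z: px2w(c,160+(u+.5)*205/800-.5,180+(v+.5)*150/585-.5,z)
for n,u,v,z in [('beaker',354,383,.094),('cup',472,346,.074),('jar',563,294,.068),('vase',660,198,.1)]: print(n,g(u,v,z).round(4))
E
python3 s.py
```

```text
beaker [ 0.4284 -0.2148  0.094 ]
cup [ 0.5092 -0.1952  0.074 ]
jar [ 0.58   -0.1696  0.068 ]
vase [ 0.6587 -0.1499  0.1   ]
g1 [ 0.6999 -0.0121  0.09  ]
g2 [ 0.5938 -0.0044  0.09  ]
g3 [ 0.4795 -0.029   0.09  ]
yaw 4.321525896156524 org [0.54035985 0.18075303] rms 0.001794340780929043
kiln 0.12 [0.66   0.1898]
kiln 0.04 [0.5802 0.1838]
kiln -0.04 [0.5005 0.1777]
kiln -0.12 [0.4207 0.1717]
yaw 14.801671737595006 org [ 0.54549185 -0.18332592] rms 0.002445863346643935
dry 0.12 [ 0.6615 -0.1527]
dry 0.04 [ 0.5842 -0.1731]
dry -0.04 [ 0.5068 -0.1935]
dry -0.12 [ 0.4295 -0.214 ]
slipbottle top [ 0.79219459 -0.02135224  0.181     ] bigbottle [ 0.86812092 -0.16053985  0.3       ] [ 0.8304109 -0.1725618  0.05     ]
beaker [ 0.4301 -0.2166  0.094 ]
cup [ 0.5103 -0.1958  0.074 ]
jar [ 0.5826 -0.1712  0.068 ]
vase [ 0.6585 -0.1522  0.1   ]
```

Emit:
carry_out:
  targets: [0, 40, -35, 0, 4, 0, 40, -35, 0, 4, 0, 40, -35, 0, 4, 0, 40, -35, 0, 4, 0, 40, -35, 0, 4, 0, 40, -35, 0, 4, 0, 40, -35, 0, 4, 0, 40, -35, 0, 4, 0, 0, -40, 0, 0, 0, 0, -40, 0, 0, 0, 0, -40, 0, 0, 0, 0, -40, 0, 0, 0, 0, -40, 0, 0, 0, 0, -40, 0, 0, 0, 0, -40, 0, 0, 0, 0, -40, 0, 0, 0, 0, -40, 0, 0, 0, 0, -40, 0, 0, 0, 0, -40, 0, 0, 0, 0, -40, 0, 0]
  newtons: 40

```text
t: 2.2
eef_pos: [0.5219, -0.1072, 0.2314]
tool_rot: [0.0, -0.112, 0.994, 0.0]
contact_force: [0.5, 0.3, 0.8]
gripper_width: 1.0
grasp_force: 0.0
```

Emit:
carry_out:
  targets: [0, -30, -30, 0, 2, 0, -30, -30, 0, 0, 0, -30, -30, 0, 0, 0, 0, 0, 0, 0, 0, 0, 0, 0, 0, 0, 0, 0, 0, 0]

```text
t: 2.8
eef_pos: [0.4331, -0.1947, 0.2314]
tool_rot: [0.0, -0.13, 0.991, 0.0]
contact_force: [0.2, 0.5, 0.2]
gripper_width: 1.0
grasp_force: 0.0
```

Emit:
carry_out:
  targets: [0, -4, -21, 0, 0, 0, 0, 0, -30, 0, 0, 0, 0, -30, 0, 0, 0, 0, -30, 0, 0, 0, 0, -30, 0, 0, 0, 0, -30, 0, 0, 0, 0, -25, 0, 0, 0, 0, -15, 0, 0, 0, 0, 0, 0, 0, 0, 0, 0, 0]

```text
t: 3.8
eef_pos: [0.429, -0.2159, 0.0413]
tool_rot: [-0.0, -0.13, 0.991, 0.0]
contact_force: [0.1, 0.2, 0.4]
gripper_width: 0.994
grasp_force: 0.0
```

```bash
python3 - <<'E'
from h import *
a=shot('top');b=shot('side')
cv2.imwrite('pics/g1.png',np.hstack([cv2.resize(x,(400,400),interpolation=cv2.INTER_CUBIC) for x in (a['frame'][200:300,310:410],b['frame'][220:340,200:320])])[:,:,::-1])
print(w2px(b,bot.get_obs()['eef_pos']))
E
```

```text
[250.63258142 297.08792954]
```

View pics/g1.png

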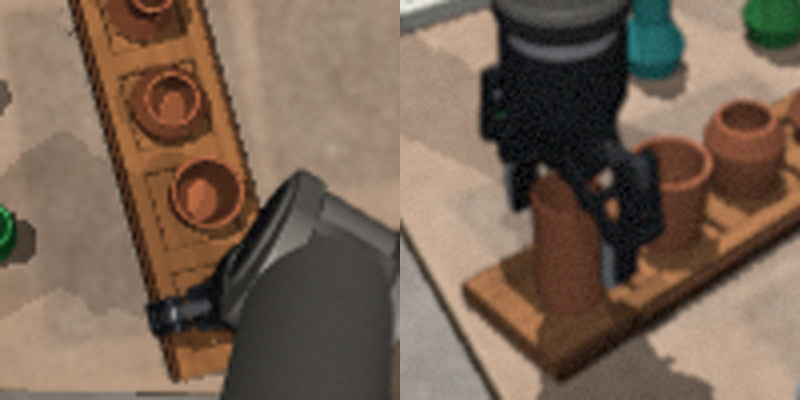

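The fingers straddle the beaker cleanly in the side view and stay clear of the cup, so I'll close.

Emit:
carry_out:
  targets: [255, 0, 0, 0, 0, 255, 0, 0, 0, 0, 255, 0, 0, 0, 0, 255, 0, 0, 0, 0, 255, 0, 0, 0, 0, 255, 0, 0, 0, 0, 255, 0, 0, 0, 0, 255, 0, 0, 0, 0]
  newtons: 40

```text
t: 4.7
eef_pos: [0.4285, -0.2166, 0.042]
tool_rot: [0.0, -0.129, 0.992, 0.0]
contact_force: [-2.1, 1.5, 6.6]
gripper_width: 0.533
grasp_force: 39.9
```

Emit:
carry_out:
  targets: [255, 0, 0, 10, 0, 255, 0, 0, 20, 0, 255, 0, 0, 30, 0, 255, 0, 0, 40, 0, 255, 0, 0, 40, 0, 255, 16.5, 29, 0, -0.75, 255, 16.5, 29, 0, -0.75, 255, 16.5, 29, 0, -0.75, 255, 16.5, 29, 0, -0.75, 255, 16.5, 29, 0, -0.75, 255, 16.5, 29, 0, -0.75, 255, 16.5, 29, 0, -0.75, 255, 16.5, 29, 0, -0.75, 255, 16.5, 29, 0, -0.75, 255, 16.5, 29, 0, -0.75, 255, 16.5, 29, 0, -0.75, 255, 16.5, 29, 0, -0.75, 255, 16.5, 29, 0, -0.75, 255, 16.5, 29, 0, -0.75]

```text
t: 6.6
eef_pos: [0.6593, 0.1902, 0.1816]
tool_rot: [-0.0, -0.038, 0.999, -0.0]
contact_force: [0.5, -1.2, -1.8]
gripper_width: 0.536
grasp_force: 41.4
```

Emit:
carry_out:
  targets: [255, 0, 0, 0, 0, 255, 0, 0, 0, 0, 255, 0, 0, 0, 0, 255, 0, 0, 0, 0]

```text
t: 7.0
eef_pos: [0.6589, 0.1876, 0.1816]
tool_rot: [-0.0, -0.037, 0.999, -0.0]
contact_force: [-0.1, -0.7, -1.4]
gripper_width: 0.531
grasp_force: 41.4
```

```bash
python3 - <<'E'
from h import *
a=shot('top');b=shot('side')
cv2.imwrite('pics/g2.png',np.hstack([cv2.resize(x,(400,400),interpolation=cv2.INTER_CUBIC) for x in (a['frame'][140:300,200:360],b['frame'][90:250,140:300])])[:,:,::-1])
E
```

```text
(no output)
```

View pics/g2.png

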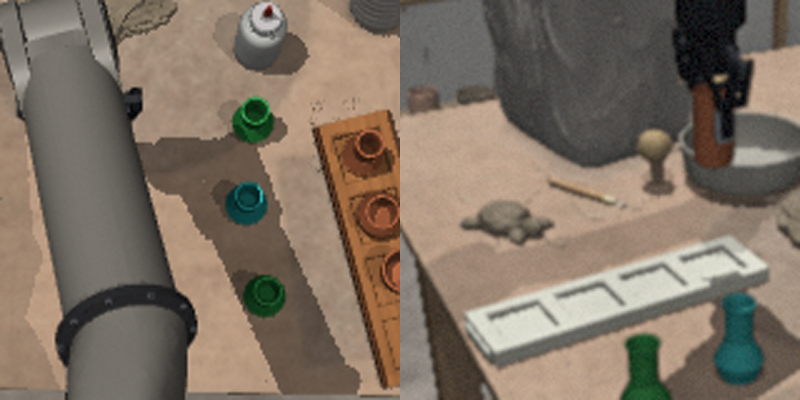

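Emit:
carry_out:
  targets: [255, 1, 2, -20, 0, 255, 0, 0, -30, 0, 255, 0, 0, -30, 0, 255, 0, 0, -30, 0, 255, 0, 0, -15, 0, 255, 0, 0, -5, 0, 255, 0, 0, -3, 0, 255, 0, 0, -2, 0, 255, 0, 0, -1, 0, 255, 0, 0, -1, 0, 255, 0, 0, -1, 0, 255, 0, 0, 0, 0, 255, 0, 0, 0, 0]

```text
t: 8.4
eef_pos: [0.6602, 0.1914, 0.0435]
tool_rot: [0.0, -0.038, 0.999, 0.0]
contact_force: [0.1, -0.1, -0.6]
gripper_width: 0.529
grasp_force: 41.4
```

Emit:
carry_out:
  targets: [255, 0, 0, -1, 0, 255, 0, 0, 0, 0, 255, 0, 0, 0, 0]

```text
t: 8.7
eef_pos: [0.6602, 0.1913, 0.0422]
tool_rot: [-0.0, -0.038, 0.999, -0.0]
contact_force: [-0.4, -0.1, -1.1]
gripper_width: 0.533
grasp_force: 41.5
```

Emit:
carry_out:
  targets: [255, 0, 0, -1, 0, 255, 0, 0, 0, 0, 255, 0, 0, 0, 0]

```text
t: 9.0
eef_pos: [0.6603, 0.1914, 0.0421]
tool_rot: [0.0, -0.038, 0.999, 0.0]
contact_force: [-3.0, -0.4, 5.2]
gripper_width: 0.53
grasp_force: 41.8
```

Emit:
carry_out:
  targets: [180, 0, 0, 0, 0, 120, 0, 0, 0, 0, 80, 0, 0, 0, 0, 40, 0, 0, 0, 0, 0, 0, 0, 0, 0, 0, 0, 0, 0, 0, 0, 0, 0, 0, 0, 0, 0, 0, 0, 0, 0, 0, 0, 20, 0, 0, 0, 0, 30, 0, 0, 0, 0, 30, 0, 0, 0, 0, 30, 0, 0, 0, 0, 30, 0]

```text
t: 10.3
eef_pos: [0.6601, 0.1913, 0.1825]
tool_rot: [-0.0, -0.038, 0.999, -0.0]
contact_force: [0.5, -0.3, 0.5]
gripper_width: 0.997
grasp_force: 0.0
```

Emit:
carry_out:
  targets: [0, -10.7, -27.6, 0, 0.75, 0, -10.7, -27.6, 0, 0.75, 0, -10.7, -27.6, 0, 0.75, 0, -10.7, -27.6, 0, 0.75, 0, -10.7, -27.6, 0, 0.75, 0, -10.7, -27.6, 0, 0.75, 0, -10.7, -27.6, 0, 0.75, 0, -10.7, -27.6, 0, 0.75, 0, -10.7, -27.6, 0, 0.75, 0, -10.7, -27.6, 0, 0.75, 0, -10.7, -27.6, 0, 0.75, 0, -10.7, -27.6, 0, 0.75, 0, -10.7, -27.6, 0, 0.75, 0, -10.7, -27.6, 0, 0.75, 0, 0, 0, 0, 0, 0, 0, 0, 0, 0, 0, 0, 0, 0, 0]

```text
t: 12.0
eef_pos: [0.5109, -0.1939, 0.1813]
tool_rot: [0.0, -0.13, 0.992, 0.0]
contact_force: [-0.0, -0.4, 0.9]
gripper_width: 1.001
grasp_force: 0.0
```

```bash
python3 - <<'E'
from h import *
a=shot('top');b=shot('side')
cv2.imwrite('pics/g3.png',np.hstack([cv2.resize(x,(400,400),interpolation=cv2.INTER_CUBIC) for x in (a['frame'][150:300,220:370],b['frame'][160:320,160:320])])[:,:,::-1])
E
```

```text
(no output)
```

View pics/g3.png

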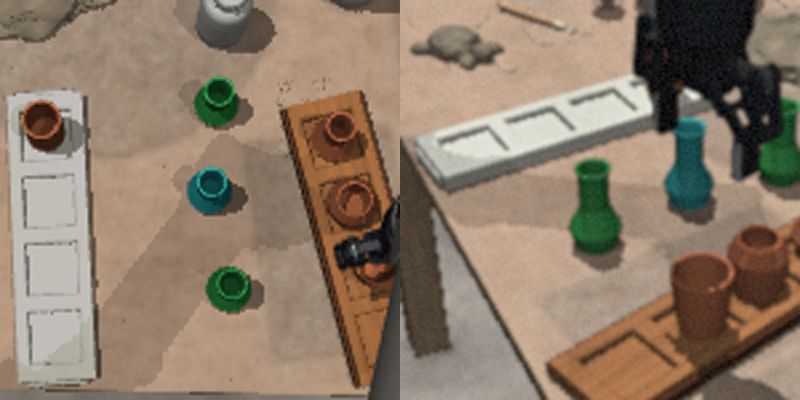

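The beaker stands upright in the farthest kiln pocket, rim at about (43,126) in the left crop. Cup next.

Emit:
carry_out:
  targets: [0, -1, -1.5, -30, 0, 0, 0, 0, -30, 0, 0, 0, 0, -30, 0, 0, 0, 0, -30, 0, 0, 0, 0, -20, 0, 0, 0, 0, -11, 0, 0, 0, 0, 0, 0, 255, 0, 0, 0, 0, 255, 0, 0, 0, 0, 255, 0, 0, 0, 0, 255, 0, 0, 0, 0, 255, 0, 0, 0, 0, 255, 0, 0, 0, 0, 255, 0, 0, 0, 0]

```text
t: 13.5
eef_pos: [0.5106, -0.1965, 0.0319]
tool_rot: [0.001, -0.13, 0.992, -0.0]
contact_force: [-0.9, 1.0, 5.5]
gripper_width: 0.624
grasp_force: 40.5
```

```bash
python3 - <<'E'
from h import *
a=shot('top')
print(px2w(a,236.1,197.2,.094))
E
```

```text
[0.65376343 0.18718698 0.094     ]
```

Emit:
carry_out:
  targets: [255, 0, 0, 10, 0, 255, 0, 0, 20, 0, 255, 0, 0, 30, 0, 255, 0, 0, 40, 0, 255, 0, 0, 40, 0, 255, 5, 27.2, 0, -0.75, 255, 5, 27.2, 0, -0.75, 255, 5, 27.2, 0, -0.75, 255, 5, 27.2, 0, -0.75, 255, 5, 27.2, 0, -0.75, 255, 5, 27.2, 0, -0.75, 255, 5, 27.2, 0, -0.75, 255, 5, 27.2, 0, -0.75, 255, 5, 27.2, 0, -0.75, 255, 5, 27.2, 0, -0.75, 255, 5, 27.2, 0, -0.75, 255, 5, 27.2, 0, -0.75, 255, 5, 27.2, 0, -0.75, 255, 5, 27.2, 0, -0.75]

```text
t: 15.45
eef_pos: [0.5795, 0.1851, 0.1714]
tool_rot: [0.0, -0.038, 0.999, 0.0]
contact_force: [1.1, 0.2, -1.0]
gripper_width: 0.628
grasp_force: 42.2
```

Emit:
carry_out:
  targets: [255, 0, 0, 0, 0, 255, 0, 0, 0, 0, 255, 0, 0, 0, 0]

```text
t: 15.75
eef_pos: [0.5793, 0.1827, 0.1708]
tool_rot: [0.0, -0.037, 0.999, -0.0]
contact_force: [0.2, -0.4, -2.1]
gripper_width: 0.629
grasp_force: 42.2
```

Emit:
carry_out:
  targets: [255, 0, 1, -20, 0, 255, 0, 0, -30, 0, 255, 0, 0, -30, 0, 255, 0, 0, -30, 0, 255, 0, 0, -17, 0, 255, 0, 0, -5, 0, 255, 0, 0, -3, 0, 255, 0, 0, -2, 0, 255, 0, 0, -1, 0, 255, 0, 0, -1, 0, 255, 0, 0, 0, 0, 255, 0, 0, 0, 0]

```text
t: 16.95
eef_pos: [0.5799, 0.1855, 0.032]
tool_rot: [0.001, -0.038, 0.999, 0.0]
contact_force: [-0.8, -0.2, 1.6]
gripper_width: 0.63
grasp_force: 42.0
```

Emit:
carry_out:
  targets: [255, 0, 0, -1, 0, 255, 0, 0, 0, 0]

```text
t: 17.15
eef_pos: [0.5806, 0.1856, 0.0319]
tool_rot: [0.001, -0.038, 0.999, 0.0]
contact_force: [-1.9, -0.2, 10.5]
gripper_width: 0.633
grasp_force: 41.3
```

Emit:
carry_out:
  targets: [180, 0, 0, 0, 0, 120, 0, 0, 0, 0, 80, 0, 0, 0, 0, 40, 0, 0, 0, 0, 0, 0, 0, 0, 0, 0, 0, 0, 0, 0, 0, 0, 0, 0, 0, 0, 0, 0, 0, 0, 0, 0, 0, 30, 0, 0, 0, 0, 30, 0, 0, 0, 0, 30, 0, 0, 0, 0, 30, 0, 0, 0, 0, 30, 0]

```text
t: 18.45
eef_pos: [0.5792, 0.1851, 0.1815]
tool_rot: [-0.0, -0.038, 0.999, -0.0]
contact_force: [-0.3, 0.4, 0.4]
gripper_width: 0.997
grasp_force: 0.0
```

Emit:
carry_out:
  targets: [0, 0, -27.4, 0, 0.81, 0, 0, -27.4, 0, 0.81, 0, 0, -27.4, 0, 0.81, 0, 0, -27.4, 0, 0.81, 0, 0, -27.4, 0, 0.81, 0, 0, -27.4, 0, 0.81, 0, 0, -27.4, 0, 0.81, 0, 0, -27.4, 0, 0.81, 0, 0, -27.4, 0, 0.81, 0, 0, -27.4, 0, 0.81, 0, 0, -27.4, 0, 0.81, 0, 0, -27.4, 0, 0.81, 0, 0, -27.4, 0, 0.81, 0, 0, 0, 0, 0, 0, 0, 0, 0, 0, 0, 0, 0, 0, 0]

```text
t: 20.05
eef_pos: [0.5795, -0.1696, 0.1801]
tool_rot: [-0.0, -0.13, 0.991, 0.0]
contact_force: [0.6, 0.5, -0.7]
gripper_width: 1.004
grasp_force: 0.0
```

```bash
python3 - <<'E'
from h import *
a=shot('top');b=shot('side')
cv2.imwrite('pics/g4.png',np.hstack([cv2.resize(x,(400,400),interpolation=cv2.INTER_CUBIC) for x in (a['frame'][150:300,220:370],b['frame'][170:320,160:310])])[:,:,::-1])
E
```

```text
(no output)
```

View pics/g4.png

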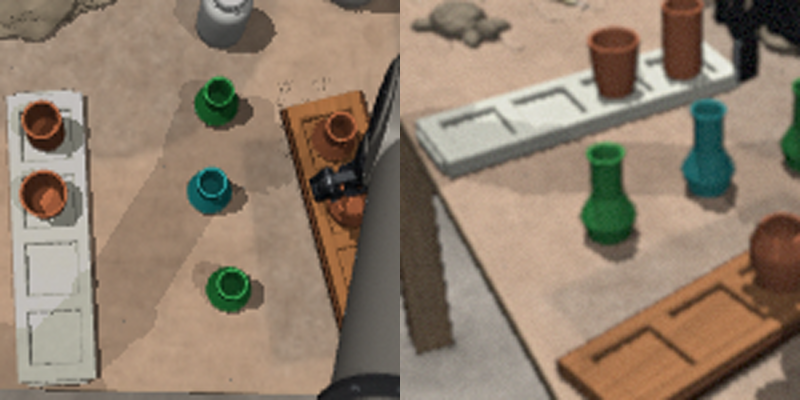

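Both placed pots are upright. Jar next.

Emit:
carry_out:
  targets: [0, 1.5, -1, -30, 0, 0, 0, 0, -30, 0, 0, 0, 0, -30, 0, 0, 0, 0, -30, 0, 0, 0, 0, -20, 0, 0, 0, 0, -10, 0, 0, 0, 0, -5, 0, 0, 0, 0, -5, 0, 0, 0, 0, 0, 0, 0, 0, 0, 0, 0]

```text
t: 21.15
eef_pos: [0.5815, -0.1721, 0.0211]
tool_rot: [0.001, -0.13, 0.992, -0.0]
contact_force: [0.6, 0.1, 0.6]
gripper_width: 1.0
grasp_force: 0.0
```

Emit:
carry_out:
  targets: [255, 0, 0, 0, 0, 255, 0, 0, 0, 0, 255, 0, 0, 0, 0, 255, 0, 0, 0, 0, 255, 0, 0, 0, 0, 255, 0, 0, 0, 0, 255, 0, 0, 0, 0]

```text
t: 21.85
eef_pos: [0.5814, -0.1718, 0.0211]
tool_rot: [0.001, -0.13, 0.992, 0.0]
contact_force: [-0.5, 0.6, 5.7]
gripper_width: 0.656
grasp_force: 43.5
```

Emit:
carry_out:
  targets: [255, 0, 0, 5, 0, 255, 0, 0, 10, 0, 255, 0, 0, 15, 0, 255, 0, 0, 0, 0, 255, 0, 0, 0, 0]

```text
t: 22.35
eef_pos: [0.5814, -0.1721, 0.0512]
tool_rot: [0.001, -0.13, 0.992, -0.0]
contact_force: [-1.4, 0.1, -1.5]
gripper_width: 0.657
grasp_force: 42.8
```

```bash
python3 - <<'E'
from h import *
b=shot('side')
cv2.imwrite('pics/g5.png',cv2.resize(b['frame'][200:300,240:370],(650,500),interpolation=cv2.INTER_CUBIC)[:,:,::-1])
E
```

```text
(no output)
```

View pics/g5.png

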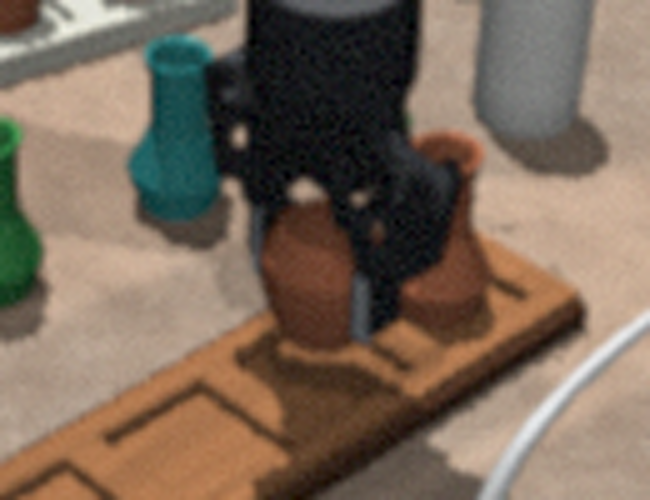

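The jar hangs upright at (310,275), clear of the vase. I'll carry it over.

Emit:
carry_out:
  targets: [255, 0, 0, 35, 0, 255, 0, 0, 40, 0, 255, 0, 0, 35, 0, 255, -5.8, 25, 0, -0.75, 255, -5.8, 25, 0, -0.75, 255, -5.8, 25, 0, -0.75, 255, -5.8, 25, 0, -0.75, 255, -5.8, 25, 0, -0.75, 255, -5.8, 25, 0, -0.75, 255, -5.8, 25, 0, -0.75, 255, -5.8, 25, 0, -0.75, 255, -5.8, 25, 0, -0.75, 255, -5.8, 25, 0, -0.75, 255, -5.8, 25, 0, -0.75, 255, -5.8, 25, 0, -0.75, 255, -5.8, 25, 0, -0.75, 255, -5.8, 25, 0, -0.75, 255, 0, 0, 0, 0, 255, 0, 0, 0, 0, 255, 0, 0, 0, 0]

```text
t: 24.4
eef_pos: [0.4997, 0.1769, 0.16]
tool_rot: [-0.0, -0.038, 0.999, -0.0]
contact_force: [0.9, 0.5, -1.1]
gripper_width: 0.656
grasp_force: 43.6
```

Emit:
carry_out:
  targets: [255, 1, 1, -20, 0, 255, 0, 0, -30, 0, 255, 0, 0, -30, 0, 255, 0, 0, -30, 0, 255, 0, 0, -17, 0, 255, 0, 0, -5, 0, 255, 0, 0, -3, 0, 255, 0, 0, -2, 0, 255, 0, 0, -1, 0, 255, 0, 0, 0, 0, 255, 0, 0, 0, 0]

```text
t: 25.5
eef_pos: [0.5011, 0.1793, 0.0229]
tool_rot: [0.001, -0.038, 0.999, 0.0]
contact_force: [0.6, 0.3, -1.9]
gripper_width: 0.656
grasp_force: 43.5
```

Emit:
carry_out:
  targets: [255, 0, 0, -1, 0, 255, 0, 0, 0, 0]

```text
t: 25.7
eef_pos: [0.5007, 0.1792, 0.0214]
tool_rot: [0.0, -0.038, 0.999, 0.0]
contact_force: [-0.9, 0.5, -1.2]
gripper_width: 0.655
grasp_force: 43.5
```

Emit:
carry_out:
  targets: [255, 0, 0, -1, 0, 255, 0, 0, 0, 0]

```text
t: 25.9
eef_pos: [0.5008, 0.1791, 0.021]
tool_rot: [0.0, -0.038, 0.999, 0.0]
contact_force: [-3.0, -0.7, 8.4]
gripper_width: 0.655
grasp_force: 44.6
```

Emit:
carry_out:
  targets: [180, 0, 0, 0, 0, 120, 0, 0, 0, 0, 80, 0, 0, 0, 0, 40, 0, 0, 0, 0, 0, 0, 0, 0, 0, 0, 0, 0, 0, 0, 0, 0, 0, 0, 0, 0, 0, 0, 0, 0, 0, 0, 0, 30, 0, 0, 0, 0, 30, 0, 0, 0, 0, 30, 0, 0, 0, 0, 30, 0, 0, 0, 0, 40, 0]

```text
t: 27.2
eef_pos: [0.4996, 0.1786, 0.1806]
tool_rot: [-0.001, -0.038, 0.999, -0.001]
contact_force: [0.1, 1.5, -0.5]
gripper_width: 0.999
grasp_force: 0.0
```

Emit:
carry_out:
  targets: [0, 11.3, -23.6, 0, 0.75, 0, 11.3, -23.6, 0, 0.75, 0, 11.3, -23.6, 0, 0.75, 0, 11.3, -23.6, 0, 0.75, 0, 11.3, -23.6, 0, 0.75, 0, 11.3, -23.6, 0, 0.75, 0, 11.3, -23.6, 0, 0.75, 0, 11.3, -23.6, 0, 0.75, 0, 11.3, -23.6, 0, 0.75, 0, 11.3, -23.6, 0, 0.75, 0, 11.3, -23.6, 0, 0.75, 0, 11.3, -23.6, 0, 0.75, 0, 11.3, -23.6, 0, 0.75, 0, 11.3, -23.6, 0, 0.75, 0, 0, 0, 0, 0, 0, 0, 0, 0, 0, 0, 0, 0, 0, 0]

```text
t: 28.9
eef_pos: [0.6586, -0.1499, 0.18]
tool_rot: [-0.0, -0.13, 0.991, 0.001]
contact_force: [-0.1, 0.5, 0.5]
gripper_width: 1.003
grasp_force: 0.0
```

```bash
python3 - <<'E'
from h import *
a=shot('top');b=shot('side')
cv2.imwrite('pics/g6.png',np.hstack([cv2.resize(x,(400,400),interpolation=cv2.INTER_CUBIC) for x in (a['frame'][150:300,220:370],b['frame'][150:310,160:320])])[:,:,::-1])
E
```

```text
(no output)
```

View pics/g6.png

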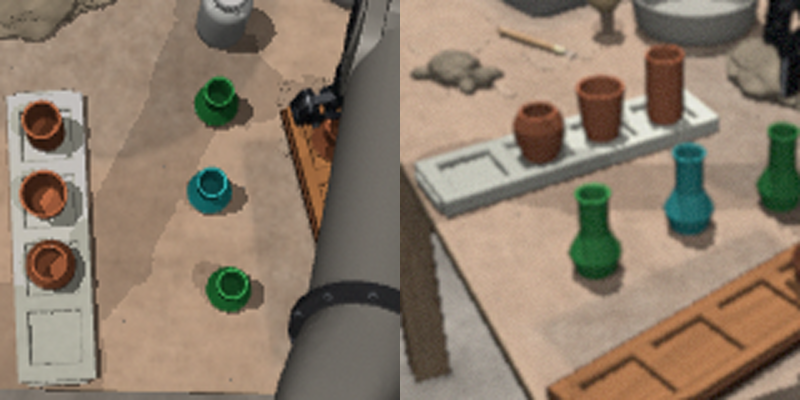

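Three pots stand upright in the far pockets. Vase next.

Emit:
carry_out:
  targets: [0, 0, -1, -30, 0, 0, 0, 0, -30, 0, 0, 0, 0, -30, 0, 0, 0, 0, -25, 0, 0, 0, 0, -10, 0, 0, 0, 0, 0, 0, 255, 0, 0, 0, 0, 255, 0, 0, 0, 0, 255, 0, 0, 0, 0, 255, 0, 0, 0, 0, 255, 0, 0, 0, 0, 255, 0, 0, 0, 0, 255, 0, 0, 0, 0, 255, 0, 0, 0, 0, 255, 0, 0, 0, 0, 255, 0, 0, 0, 0]

```text
t: 30.6
eef_pos: [0.6595, -0.1519, 0.0563]
tool_rot: [0.001, -0.13, 0.992, 0.0]
contact_force: [-1.0, 1.1, 6.8]
gripper_width: 0.355
grasp_force: 37.8
```

Emit:
carry_out:
  targets: [255, 0, 0, 5, 0, 255, 0, 0, 10, 0, 255, 0, 0, 15, 0, 255, 0, 0, 0, 0, 255, 0, 0, 0, 0]

```text
t: 31.1
eef_pos: [0.6593, -0.1526, 0.0862]
tool_rot: [0.001, -0.13, 0.992, -0.0]
contact_force: [-0.1, 0.1, -2.0]
gripper_width: 0.35
grasp_force: 38.9
```

```bash
python3 - <<'E'
from h import *
b=shot('side')
cv2.imwrite('pics/g7.png',cv2.resize(b['frame'][170:290,260:390],(650,600),interpolation=cv2.INTER_CUBIC)[:,:,::-1])
E
```

```text
(no output)
```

View pics/g7.png

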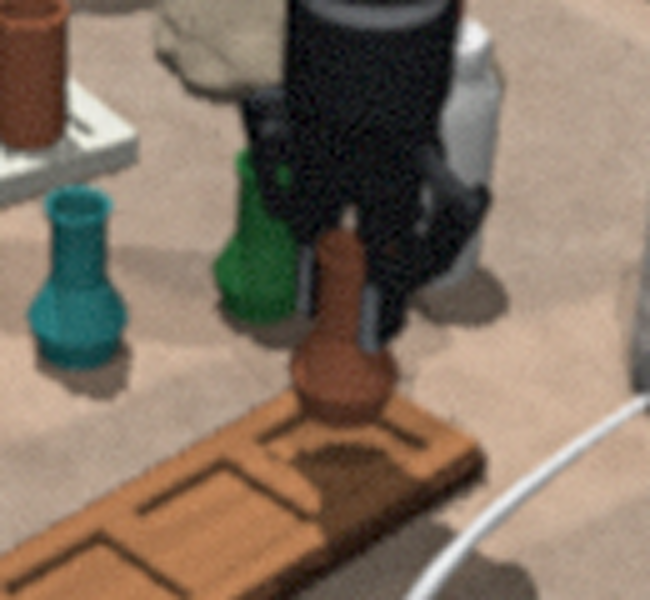

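The vase is held upright by its neck at (345,350).

Emit:
carry_out:
  targets: [255, 0, 0, 35, 0, 255, 0, 0, 40, 0, 255, 0, 0, 35, 0, 255, -17, 23.1, 0, -0.75, 255, -17, 23.1, 0, -0.75, 255, -17, 23.1, 0, -0.75, 255, -17, 23.1, 0, -0.75, 255, -17, 23.1, 0, -0.75, 255, -17, 23.1, 0, -0.75, 255, -17, 23.1, 0, -0.75, 255, -17, 23.1, 0, -0.75, 255, -17, 23.1, 0, -0.75, 255, -17, 23.1, 0, -0.75, 255, -17, 23.1, 0, -0.75, 255, -17, 23.1, 0, -0.75, 255, -17, 23.1, 0, -0.75, 255, -17, 23.1, 0, -0.75, 255, 0, 0, 0, 0, 255, 0, 0, 0, 0, 255, 0, 0, 0, 0]

```text
t: 33.15
eef_pos: [0.4212, 0.1702, 0.1952]
tool_rot: [-0.0, -0.038, 0.999, -0.0]
contact_force: [0.6, -0.3, -2.0]
gripper_width: 0.353
grasp_force: 39.6
```

Emit:
carry_out:
  targets: [255, 0, 1, -20, 0, 255, 0, 0, -30, 0, 255, 0, 0, -30, 0, 255, 0, 0, -30, 0, 255, 0, 0, -17, 0, 255, 0, 0, -5, 0, 255, 0, 0, -3, 0, 255, 0, 0, -2, 0, 255, 0, 0, -1, 0, 255, 0, 0, 0, 0, 255, 0, 0, 0, 0]

```text
t: 34.25
eef_pos: [0.4212, 0.1723, 0.0578]
tool_rot: [0.0, -0.038, 0.999, 0.0]
contact_force: [0.4, 0.0, -2.2]
gripper_width: 0.353
grasp_force: 39.6
```

Emit:
carry_out:
  targets: [255, 0, 0, -1, 0, 255, 0, 0, 0, 0]

```text
t: 34.45
eef_pos: [0.4209, 0.1721, 0.0564]
tool_rot: [0.0, -0.038, 0.999, 0.0]
contact_force: [-0.3, -0.2, -1.8]
gripper_width: 0.354
grasp_force: 39.6
```

Emit:
carry_out:
  targets: [255, 0, 0, -1, 0, 255, 0, 0, 0, 0]

```text
t: 34.65
eef_pos: [0.4214, 0.1725, 0.0561]
tool_rot: [0.0, -0.038, 0.999, 0.0]
contact_force: [-1.9, -0.4, 8.5]
gripper_width: 0.351
grasp_force: 38.4
```

Contact with the pocket floor. I'll release, lift and back away.

Emit:
carry_out:
  targets: [180, 0, 0, 0, 0, 120, 0, 0, 0, 0, 80, 0, 0, 0, 0, 40, 0, 0, 0, 0, 0, 0, 0, 0, 0, 0, 0, 0, 0, 0, 0, 0, 0, 0, 0, 0, 0, 0, 0, 0, 0, 0, 0, 30, 0, 0, 0, 0, 40, 0, 0, 0, 0, 40, 0, 0, 0, 0, 40, 0, 0, 0, 40, 0, 0, 0, 0, 40, 0, 0, 0, 0, 40, 0, 0, 0, 0, 40, 0, 0, 0, 0, 40, 0, 0, 0, 0, 0, 0, 0]

```text
t: 36.45
eef_pos: [0.419, 0.3784, 0.2052]
tool_rot: [-0.0, -0.042, 0.999, 0.002]
contact_force: [-0.3, -0.4, -0.4]
gripper_width: 0.999
grasp_force: 0.0
```

```bash
python3 - <<'E'
from h import *
a=shot('top');b=shot('side')
cv2.imwrite('pics/g8.png',np.hstack([cv2.resize(x,(400,400),interpolation=cv2.INTER_CUBIC) for x in (a['frame'][150:300,220:370],b['frame'][140:300,160:320])])[:,:,::-1])
E
```

```text
(no output)
```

View pics/g8.png

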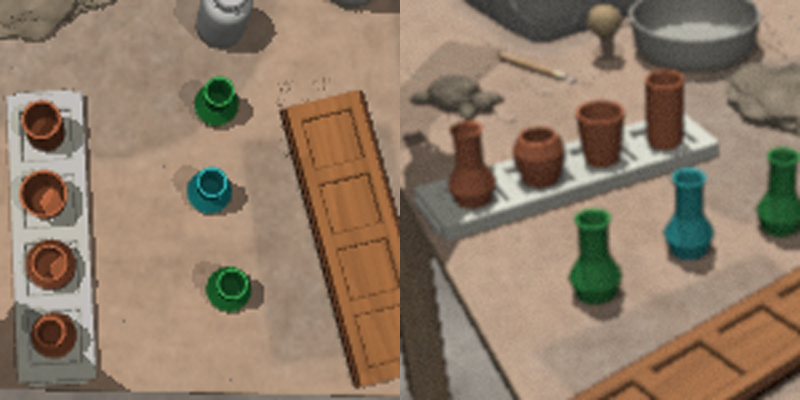

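All four pots stand upright in the kiln pockets, from (43,125) far to (53,335) near. The look-alikes, turtle and bottle are untouched.

```bash
python3 -c "
from station import bot
print(bot.hand_in())"
```

```text
the job is handed in; nothing more can be done
None
```

The job is done and handed in at about 36 s: all four pots stand upright in the kiln rack in reverse order (beaker farthest, then cup, round jar and bud vase nearest), with the turtle, bottle and look-alikes untouched.

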